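# Open the push-and-turn cap of the plate cleaner on its stand

### The job

Set the cream square bottle with the red cap upright into the nest of the green raised stand without dropping it in, then press its push-and-turn cap down, twist it anticlockwise until it is free and lift it straight off. Finish while still gripping the cap, holding it level and still about 5 cm clear above the open neck, with the bottle left sitting in the stand; leave the other things on the bench alone.

Things in the scene. Friction and masses are not known exactly. Their poses are not given: they have to be found in the camera images.
- bottle_mid (a point): Centre of the square body of the cream plastic bottle, 50 mm above its underside; z up, x and y square to its sides. Body 64 x 64 mm, 100 mm high, white label with a blue stripe; round neck and red cap above it (closed, cap top 144 mm above the underside). About 0.4 kg. Starts upright on the table, at any yaw.
- bottle: The same bottle, origin at the centre of its underside, x towards the red tick on its shoulder. It can be lifted and carried by its closed cap, which has up to 5 degrees of turning play and is locked against turning and pulling off. When the cap is off, the sprung seal on the neck stands up to 143 mm above the underside, 31 mm above where the closed cap's rim is.
- cap_mid (a point): Centre of the red ribbed round push-and-turn cap, 54 mm across, 32 mm high: 16 mm above its lower rim, and 78 mm above bottle_mid when closed; z up, x along the white stripe on its top. Closed, its x is in line with the bottle's x (stripe beside the red tick).
- cap: The same cap, origin at the centre of its lower rim. A spring lifts it with 7 N. To open: push straight down 5 to 7 mm (11 to 12 N; at 7.5 mm the rim meets the shoulder), keep it down and turn it anticlockwise seen from above about 60 degrees relative to the bottle (free from 40, stop at about 80, blocked clockwise); it then lifts straight off without force.
- stand_nest (a point): Centre of the floor of the fixed stand's nest, 52 mm above the table; z up, x and y square to its walls. Dark foot 110 x 110 mm, narrow column, green square nest 72 mm inside, 82 mm outside, lip 10 mm high (4 mm of room each side of the bottle). Bottle fits any of four ways round; it can turn up to 8 degrees in it. Place and yaw vary.
- ink_tin: Bystander, leave alone: ink tin, steel with a black band, 84 mm across, 60 mm high. Origin at its underside.
- ochre_tin: Bystander, leave alone: ink tin, steel with an orange band, 74 mm across, 45 mm high. Origin at its underside.
- amber_bottle: Bystander, leave alone: round amber glass bottle with a blue cap, 60 mm across, 150 mm high. Origin at its underside.
- brush_jar: Bystander, leave alone: green glass jar, 76 mm across, 90 mm high, holding brushes that reach 185 mm up. Origin at its underside.
- brayer: Bystander, leave alone: brayer (ink roller), black rubber roll 40 mm thick and 100 mm wide, with a wooden handle, 190 mm long, lying flat. Origin at its underside.
- ink_knife: Bystander, leave alone: ink knife (spatula) lying flat, under 30 mm high. Origin at its underside.
- lino_block: Bystander, leave alone: mounted lino block 100 x 75 x 22 mm, lying flat. Origin at its underside.
There are look-alikes about, which are no part of the job. Leave any purple look-alike of the bottle alone.

How it is judged:
By the outcome, as a careful person would: the job done as asked, in the order asked, and still so for the second after the job is handed in, while the arm keeps its last pose, push and grip.
It also fails if it takes over 54 s, if anything falls off the work surface, if the arm or the gripper's body presses on something with over 40 N, if the wrist force passes 120 N, or if a joint passes its speed limit or range.

### The arm

A 6-joint arm with a two-finger parallel gripper is mounted at the origin on the work surface. World frame = base frame: x ahead of the robot, y to its left, z up, the work surface at z = 0. Lengths are in m, angles in rad, forces in N, time in s.
With the tool pointing down it reaches from about 0.35 to 0.775 m from the base axis. Payload 7.3 kg.
Tool frame: the origin (TCP) lies between the finger pads; the fingertips stand 14 mm ahead of it and the grasp point (between the pads) lies 5 mm behind it; z points along the fingers, y is the direction in which the jaws open and shut (so a half turn about z gives the same grasp; the last joint's range is limited). The gripper opens to 92 mm and grips with 3 to 60 N. Pads are 19 mm wide; open, the fingers measure 130 mm over their backs; the gripper's body (75 mm by 190 mm) begins 47 mm behind the grasp point.
Start: joints at [1.189, 0.342, 1.524, -0, 1.275, -0.146], TCP at [0.123, 0.51, 0.241] pointing down, gripper open.
Joint ranges: [-2.53, 2.53], [-0.77, 2.02], [0.04, 2.7], [-1, 4.14], [0.28, 2.66], [-3.11, 3.11]. Speed limits (rad/s): [2.57, 2.57, 3.14, 3.14, 3.14, 3.14].

### API

Orientations are given as [roll, pitch, yaw] about the fixed x, y, z axes, in that order (R = Rz(yaw) Ry(pitch) Rx(roll)).
In Python, from cell import robot gives the robot as it stands.
- The arm moves only by the shell command python3 -m creep 'ROWS' [FORCE]. ROWS is JSON, a list that holds one entry, the list of rows, each a list of 7 numbers: the shift along the tool's x, y, z in cm, then the turn, a rotation vector about the tool's x, y, z in degrees, then the gripper command: -1 is shut, 1 is fully open, values between are in proportion. In form: [[[tx, ty, tz, wx, wy, wz, gripper], ...]]. A call has 1 to 8 rows; each row is the pose to reach, as a shift and turn from the pose measured when the call began, along the tool's axes at that moment; what a row does not reach only later rows make up. A row lasts 1/10 s, in which the tool goes at most 50 mm and 8.59 degrees, less where a joint would pass 70% of its speed; a pose out of reach is approached as far as the arm can. A call with a gripper value outside its range is refused whole. The fingers move at their own pace and stop on an object; FORCE is the grip in N (left out, the last holds). Time passes only in rows, so rows that repeat a pose let the fingers close. It gives the time, the measured TCP pose, the force and the opening at its end, in the units of the state.
- robot.observe(): the state, without advancing time (a new reading comes with each control period).
- robot.read_camera(name): name is "scene" or "top"; returns the picture (420x560x3 uint8, red, green, blue); there is no depth.
- robot.camera_params(name): a dict with "camera_matrix" (3x3 intrinsics, pixels), "R" (3x3) and "t" (3): a world point X has camera coordinates R X + t. Camera axes: x right, y down, z forward; pixel columns grow to the right and rows downward; lengths in m; the calibration is good to about 2 mm. A picture is of the moment at which its call begins. camera_params takes no time and is no camera call.
- robot.hand_in(): hands the job in, once; it reports no verdict.
Trained networks look in the newest picture that a camera, given by its name, has taken for a name from the list of things; names that differ only in an ending like _2 or _b are one class to them, and where a whole thing is asked for, a point or a joint stands for the part that bears it (a point fixed in the world has none). Each returns a list of dicts, best first, with "score" (0 to 1); they miss things now and then, are a little off and sometimes report something else, mostly with a low value. They report only what shows in the picture. A call takes as long as a camera call. They do not tell look-alikes from the thing itself.
- robot.look_for(camera, label): "centre" ([x, y, z] in m, in the coordinates of the camera as it stood for that picture, good to about 4 mm: the middle of the surface that is visible of it).
- robot.masks_of(camera, label): "mask" (420x560 bool, what is visible of it).
The state is a dict: "time": time; "qpos": joint angles; "qvel": joint speeds; "joint_efforts": joint torques, N m; "tool_pos": TCP position; "tool_rot": TCP orientation; "contact_force": force on the tool from outside, world axes, zero at the start; "torque": the same for the moment, N m; "opening": finger opening in m.
Only numpy, scipy, OpenCV 4.12 (cv2) and the standard library are available. Lean on these libraries where they do the work, as an engineer would, in place of code of your own. Each camera call takes 0.05 s, during which the arm holds its last target.

## Working session

There is one attempt and no reset: what is moved stays moved. The work goes in short steps, Python scripts to look and compute and a shell command to move; the robot and the scene stay as the last step left them, time stands still between calls to the robot, and variables do not carry over. Pictures are saved under pics/ and viewed, and the job is handed in when it is done.

```bash
ls; mkdir -p pics
python3 - <<'E'
from cell import robot
import cv2
for n in ["scene","top"]:
    im=robot.read_camera(n); cv2.imwrite(f"pics/{n}0.png",im[:,:,::-1])
    p=robot.camera_params(n); print(n,p)
print(robot.observe())
E
```

```text
pics
scene {'camera_matrix': array([[415.53677092,   0.        , 284.12606624],
       [  0.        , 415.53677092, 202.86494018],
       [  0.        ,   0.        ,   1.        ]]), 'R': array([[-0.21391902,  0.97671641,  0.01623891],
       [ 0.54314019,  0.13274213, -0.82908279],
       [-0.81193435, -0.16853657, -0.55889   ]]), 't': array([ 0.12129514, -0.20562988,  1.74702015])}
top {'camera_matrix': array([[440.96017005,   0.        , 283.0717518 ],
       [  0.        , 440.96017005, 206.94995434],
       [  0.        ,   0.        ,   1.        ]]), 'R': array([[ 3.76939558e-04, -9.99915333e-01, -1.30070872e-02],
       [-9.94925537e-01,  9.33690860e-04, -1.00609658e-01],
       [ 1.00613284e-01,  1.29790070e-02, -9.94840948e-01]]), 't': array([0.00363769, 0.58463487, 1.36946187])}
{'time': 0.1, 'qpos': array([ 1.18898886e+00,  3.42654157e-01,  1.52490969e+00,  4.03558535e-06,
        1.27539289e+00, -1.45995835e-01]), 'qvel': array([ 4.36843670e-04, -2.79704256e-03, -2.54358035e-03, -1.01572956e-05,
       -1.10511522e-03,  9.65879187e-04]), 'joint_efforts': array([-1.91292980e-05, -4.32001770e+01, -2.44697052e+01,  7.17441109e-02,
        5.25542046e-02, -8.88277100e-05]), 'tool_pos': array([0.12250523, 0.5101609 , 0.24011799]), 'tool_rot': array([-3.14024365e+00, -2.02261183e-04,  2.90577970e+00]), 'contact_force': array([0.76858193, 0.61496225, 0.47409713]), 'torque': array([0.00936058, 0.00759467, 0.03491898]), 'opening': 0.09193054885410844}
```

View pics/scene0.png

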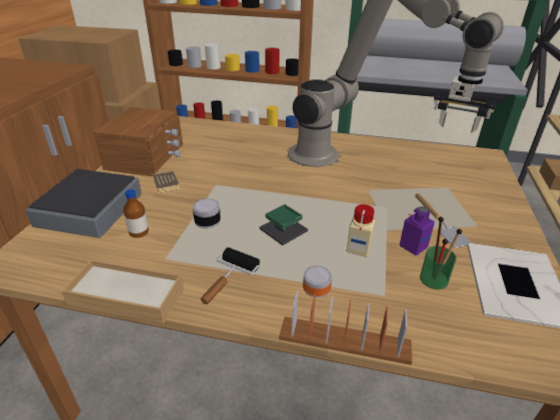

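View pics/top0.png

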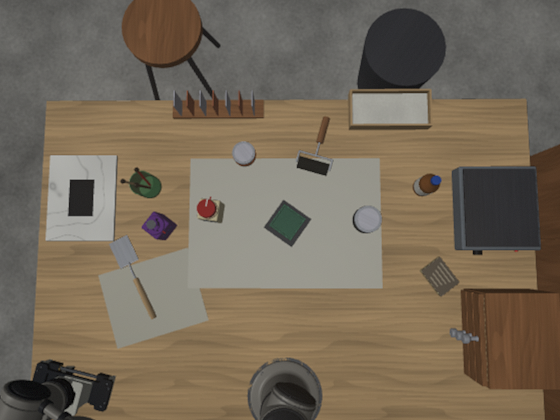

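The cream bottle with the red cap is at scene (362,230) / top (207,209). The look-alike at scene (417,230) / top (158,226) is purple. The green nest is at scene (284,220) / top (288,222). I'll measure these next and enlarge a crop.

```bash
cat > h.py <<'E'
from cell import robot
import numpy as np, cv2
def P(n):
    p=robot.camera_params(n); return p["camera_matrix"],p["R"],p["t"]
def proj(n,X):
    K,R,t=P(n); c=R@np.asarray(X,float)+t; u=K@c; return u[:2]/u[2]
def onz(n,uv,z):
    K,R,t=P(n); d=R.T@np.linalg.solve(K,[uv[0],uv[1],1.]); o=-R.T@t
    return o+d*(z-o[2])/d[2]
def w(n,c):
    K,R,t=P(n); return R.T@(np.asarray(c)-t)
def crop(im,x0,y0,x1,y1,s,name):
    c=cv2.resize(im[y0:y1,x0:x1],None,fx=s,fy=s,interpolation=cv2.INTER_CUBIC); cv2.imwrite(name,c[:,:,::-1])
E
python3 - <<'E'
from h import *
for n in ["scene","top"]:
    im=robot.read_camera(n)
    if n=="top": crop(im,180,170,340,270,5,"pics/topc.png")
    else: crop(im,240,180,450,300,3.8,"pics/scenec.png")
    for l in ["bottle","cap","stand_nest","bottle_mid","cap_mid"]:
        for d in robot.look_for(n,l)[:3]: print(n,l,round(d["score"],2),w(n,d["centre"]).round(4))
    np.save(f"im_{n}.npy",im)
E
```

```text
scene bottle 0.81 [0.545  0.3861 0.0776]
scene bottle 0.76 [0.5997 0.2251 0.067 ]
scene cap 0.81 [0.5881 0.2279 0.1349]
scene cap 0.35 [0.7728 0.1336 0.0439]
scene stand_nest 0.89 [ 0.5475 -0.0051  0.0181]
scene stand_nest 0.58 [0.5868 0.2289 0.1383]
scene bottle_mid 0.92 [0.5451 0.3824 0.0758]
scene bottle_mid 0.74 [0.6048 0.2277 0.0647]
scene cap_mid 0.87 [0.5917 0.2327 0.1418]
top bottle 0.92 [0.5203 0.3762 0.1009]
top bottle 0.77 [0.5563 0.2002 0.0976]
top cap 0.71 [0.5665 0.2244 0.1402]
top cap 0.18 [0.7527 0.124  0.0436]
top stand_nest 0.74 [ 0.5331 -0.0059  0.0515]
top stand_nest 0.47 [0.5733 0.2255 0.1451]
top bottle_mid 0.58 [0.5218 0.3757 0.1013]
top bottle_mid 0.48 [0.5594 0.2018 0.0909]
top cap_mid 0.78 [0.5703 0.2257 0.1493]
```

View pics/topc.png

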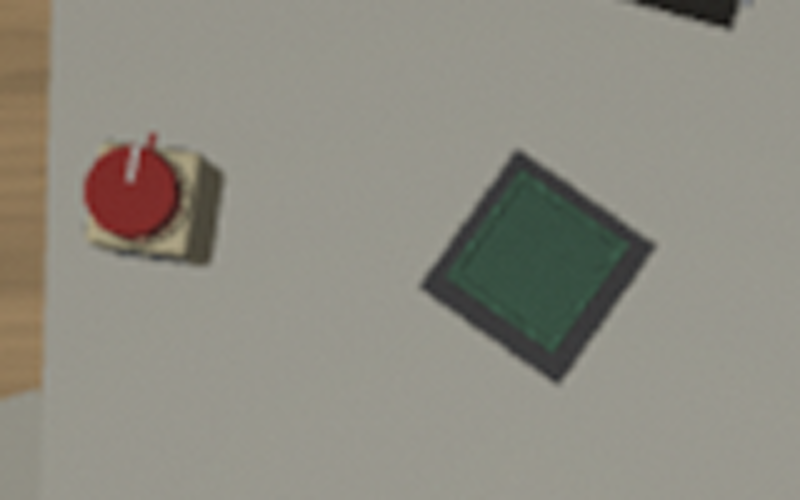

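View pics/scenec.png

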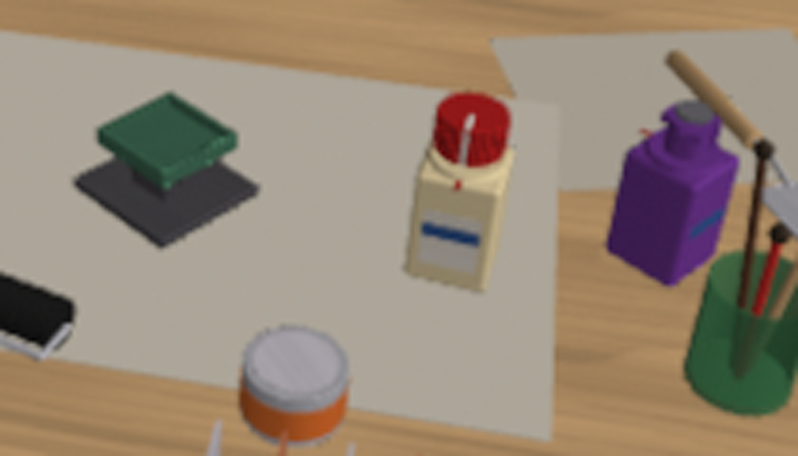

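The crops settle it: the cream body and red cap are at scene (362,230), the other bottle is plainly purple, and the only stand is the green one. Next I fit poses by silhouette.

```bash
cat > fit.py <<'E'
from h import *
from scipy.optimize import minimize
S=8
def hull(n,pts,roi):
    x0,y0,x1,y1=roi
    q=np.array([proj(n,p) for p in pts]); q=(q-[x0,y0]+0.5)*S-0.5
    m=np.zeros(((y1-y0)*S,(x1-x0)*S),np.uint8)
    cv2.fillConvexPoly(m,cv2.convexHull(np.round(q*16).astype(np.int32).reshape(-1,1,2)),1,shift=4)
    return m
def box(c,yaw,a,z0,z1):
    R=np.array([[np.cos(yaw),-np.sin(yaw)],[np.sin(yaw),np.cos(yaw)]])
    return [np.r_[np.array(c[:2])+R@[sx*a/2,sy*a/2],z] for sx in(-1,1) for sy in(-1,1) for z in(z0,z1)]
def cyl(c,d,z0,z1):
    return [np.array([c[0]+d/2*np.cos(t),c[1]+d/2*np.sin(t),z]) for t in np.linspace(0,6.28,48) for z in (z0,z1)]
def up(mask,roi):
    x0,y0,x1,y1=roi; return cv2.resize(mask[y0:y1,x0:x1].astype(np.float32),None,fx=S,fy=S,interpolation=cv2.INTER_LINEAR)
def fit(model,items,x0,step):
    # items: (cam, soft mask up, roi)
    def cost(x): return sum(np.abs(hull_or(n,model(x),roi)-m).sum()/S/S for n,m,roi in items)
    def hull_or(n,parts,roi):
        r=0
        for p in parts: r=np.maximum(r,hull(n,p,roi))
        return r
    sx=np.array([x0]+[np.array(x0)+np.eye(len(x0))[i]*step[i] for i in range(len(x0))])
    r=minimize(cost,x0,method="Nelder-Mead",options=dict(initial_simplex=sx,xatol=1e-4,fatol=.05,maxiter=300))
    return r.x,r.fun
E
python3 - <<'E'
from fit import *
im={n:np.load(f"im_{n}.npy").astype(int) for n in("scene","top")}
def red(a): return (a[...,0]>1.8*a[...,1])&(a[...,0]>70)&(a[...,2]<1.2*a[...,1]+20)
def green(a): return (a[...,1]>1.25*a[...,0])&(a[...,1]>a[...,2]*1.05)
def stand(a): return green(a)|(a.max(-1)<85)
rois={"cap":{"top":(190,190,230,230),"scene":(345,198,382,228)},
 "stand":{"top":(258,196,320,250),"scene":(255,200,315,246)}}
def dbg(m,roi,n): cv2.imwrite(f"pics/m_{n}.png",(m*255).astype(np.uint8))
for cams in (["top"],["scene"],["top","scene"]):
    it=[(n,up(red(im[n]),rois["cap"][n]),rois["cap"][n]) for n in cams]
    x,f=fit(lambda x:[cyl(x,.054,.112,.144)],it,[.57,.226],[.01,.01]); print("cap",cams,x.round(4),f)
    it=[(n,up(stand(im[n]),rois["stand"][n]),rois["stand"][n]) for n in cams]
    if cams==["top"]: dbg(it[0][1],0,"st_top")
    if cams==["scene"]: dbg(it[0][1],0,"st_sc")
    g=lambda x:[box(x,x[2],.11,0,.008),box(x,x[2],.082,.047,.062)]
    x,f=fit(g,it,[.54,-.006,.6],[.01,.01,.15]); print("stand",cams,x.round(4),f)
    it=[(n,up(green(im[n]),rois["stand"][n]),rois["stand"][n]) for n in cams]
    x,f=fit(lambda x:[box(x,x[2],.082,.047,.062)],it,[.54,-.006,.6],[.01,.01,.15]); print("nest",cams,x.round(4),f)
    # cream+cap body: not-mat: use saturation
# bottle yaw from tick/stripe
for n in("top",):
    a=im[n][170:270,180:340]
    # stripe white px
    w_=[(x+180,y+170) for y,x in zip(*np.where((a.min(-1)>130)&(np.abs(a[...,0]-a[...,2])<40))) if x<50 and y<45]; print(len(w_))
# bottle body
def mk(n):
    robot.read_camera(n)
    return [(d["score"],d["mask"]) for d in robot.masks_of(n,"bottle")]
for n in("top","scene"):
    for s,m in mk(n):
        ys,xs=np.where(m); print(n,round(s,2),xs.min(),xs.max(),ys.min(),ys.max(),m.sum())
        if n=="top" and 190<xs.mean()<225 or n=="scene" and 345<xs.mean()<380: np.save(f"bm_{n}.npy",m)
E
```

```text
Traceback (most recent call last):
  File "fit.py", line 25, in fit
    r=minimize(cost,x0,method="Nelder-Mead",options=dict(initial_simplex=sx,xatol=1e-4,fatol=.05,maxiter=300))
  File "fit.py", line 19, in cost
    def cost(x): return sum(np.abs(hull_or(n,model(x),roi)-m).sum()/S/S for n,m,roi in items)
                        ~~~^^^^^^^^^^^^^^^^^^^^^^^^^^^^^^^^^^^^^^^^^^^^^^^^^^^^^^^^^^^^^^^^^^
  File "fit.py", line 19, in <genexpr>
    def cost(x): return sum(np.abs(hull_or(n,model(x),roi)-m).sum()/S/S for n,m,roi in items)
                                   ~~~~~~~^^^^^^^^^^^^^^^^
  File "fit.py", line 22, in hull_or
    for p in parts: r=np.maximum(r,hull(n,p,roi))
                                   ~~~~^^^^^^^^^
  File "fit.py", line 6, in hull
    q=np.array([proj(n,p) for p in pts]); q=(q-[x0,y0]+0.5)*S-0.5
                ~~~~^^^^^
  File "h.py", line 6, in proj
    K,R,t=P(n); c=R@np.asarray(X,float)+t; u=K@c; return u[:2]/u[2]
          ~^^^
  File "h.py", line 4, in P
    p=robot.camera_params(n); return p["camera_matrix"],p["R"],p["t"]
ValueError: time passes only in moves, steps and waits
```

```bash
python3 - <<'E'
from cell import robot
import json
print(robot.observe()["time"])
json.dump({n:{k:v.tolist() for k,v in robot.camera_params(n).items()} for n in("scene","top")},open("cam.json","w"))
E
python3 - <<'E'
s=open('h.py').read()
s=s.replace('''    p=robot.camera_params(n); return p["camera_matrix"],p["R"],p["t"]''','''    p=_C[n]; return p["camera_matrix"],p["R"],p["t"]''').replace("def P(","import json\n_C={n:{k:np.array(v) for k,v in d.items()} for n,d in json.load(open('cam.json')).items()}\ndef P(")
open('h.py','w').write(s)
E
cat > m1.py <<'E'
from fit import *
im={n:np.load(f"im_{n}.npy").astype(int) for n in("scene","top")}
def red(a): return (a[...,0]>1.8*a[...,1])&(a[...,0]>70)&(a[...,2]<1.2*a[...,1]+20)
def green(a): return (a[...,1]>1.25*a[...,0])&(a[...,1]>a[...,2]*1.05)
def stand(a): return green(a)|(a.max(-1)<85)
rois={"cap":{"top":(190,190,230,230),"scene":(345,198,382,228)},
 "stand":{"top":(258,196,320,250),"scene":(255,200,315,246)}}
def dbg(m,roi,n): cv2.imwrite(f"pics/m_{n}.png",(m*255).astype(np.uint8))
for cams in (["top"],["scene"],["top","scene"]):
    it=[(n,up(red(im[n]),rois["cap"][n]),rois["cap"][n]) for n in cams]
    x,f=fit(lambda x:[cyl(x,.054,.112,.144)],it,[.57,.226],[.01,.01]); print("cap",cams,x.round(4),f)
    it=[(n,up(stand(im[n]),rois["stand"][n]),rois["stand"][n]) for n in cams]
    if cams==["top"]: dbg(it[0][1],0,"st_top")
    if cams==["scene"]: dbg(it[0][1],0,"st_sc")
    g=lambda x:[box(x,x[2],.11,0,.008),box(x,x[2],.082,.047,.062)]
    x,f=fit(g,it,[.54,-.006,.6],[.01,.01,.15]); print("stand",cams,x.round(4),f)
    it=[(n,up(green(im[n]),rois["stand"][n]),rois["stand"][n]) for n in cams]
    x,f=fit(lambda x:[box(x,x[2],.082,.047,.062)],it,[.54,-.006,.6],[.01,.01,.15]); print("nest",cams,x.round(4),f)
    # bottle by network mask
B={}
for n in("top","scene"):
    robot.read_camera(n)
    for d in robot.masks_of(n,"bottle"):
        m=d["mask"]; ys,xs=np.where(m); print(n,round(d["score"],2),xs.min(),xs.max(),ys.min(),ys.max(),m.sum())
        if (n=="top" and 190<xs.mean()<225 or n=="scene" and 345<xs.mean()<380) and n not in B: B[n]=m
np.savez("bm.npz",**B)
R={"top":(185,185,240,235),"scene":(335,190,390,265)}
for cams in (["top"],["scene"],["top","scene"]):
    if any(n not in B for n in cams): continue
    it=[(n,up(B[n],R[n]),R[n]) for n in cams]
    x,f=fit(lambda x:[box(x,x[2],.064,0,.1),cyl(x,.054,.112,.144),cyl(x,.04,.1,.12)],it,[.57,.226,-.1],[.01,.01,.15]); print("bottle",cams,x.round(4),f)
E
python3 m1.py
```

```text
0.7
cap ['top'] [0.5714 0.2292] 69.655517578125
stand ['top'] [ 0.5356 -0.0089  0.9589] 67.53564453125
nest ['top'] [ 0.536  -0.009   0.9446] 41.0848388671875
cap ['scene'] [0.5729 0.2286] 64.864990234375
stand ['scene'] [ 0.5373 -0.01    0.9483] 102.759765625
nest ['scene'] [ 0.5399 -0.009   0.965 ] 49.535888671875
cap ['top', 'scene'] [0.5719 0.2288] 136.004150390625
stand ['top', 'scene'] [ 0.5359 -0.009   0.954 ] 173.059814453125
nest ['top', 'scene'] [ 0.5367 -0.0091  0.9433] 109.11376953125
top 0.96 142 176 211 239 650
top 0.76 198 224 199 222 240
top 0.68 413 441 172 195 482
scene 0.6 347 374 218 256 805
bottle ['top'] [ 0.5713  0.2259 -0.1787] 358.8809814453125
bottle ['scene'] [ 0.5725  0.2294 -0.1282] 401.740478515625
bottle ['top', 'scene'] [ 0.5719  0.229  -0.1381] 769.796142578125
```

```bash
cat > m2.py <<'E'
from fit import *
im={n:np.load(f"im_{n}.npy").astype(int) for n in("scene","top")}
B=np.load("bm.npz")
print(onz("top",(180+152/5-.4,170+137/5-.4),.1),onz("scene",(240+458/3.8-.4,180+184/3.8-.4),.1))
print("stripe",[onz("top",(180+a/5-.4,170+b/5-.4),.144) for a,b in((130,182),(137,146))])
def red(a): return (a[...,0]>1.8*a[...,1])&(a[...,0]>70)&(a[...,2]<1.2*a[...,1]+20)
R={"top":(185,185,240,235),"scene":(335,190,390,265)}
for n in B: 
    k=np.ones((3,3),np.uint8)
    m=cv2.morphologyEx((B[n]|red(im[n])).astype(np.uint8),cv2.MORPH_CLOSE,np.ones((5,5)))
    x0,y0,x1,y1=R[n]
    o=im[n].astype(np.uint8).copy(); o[m>0]=o[m>0]//2+[0,127,0]
    crop(o,x0,y0,x1,y1,8,f"pics/bm_{n}.png")
    it=[(n,up(m,R[n]),R[n])]
    for y in (-.3,0.):
        x,f=fit(lambda x:[box(x,x[2],.064,0,.1),cyl(x,.054,.112,.144),cyl(x,.04,.1,.12)],it,[.57,.228,y],[.01,.01,.15]); print("bottle",n,x.round(4),f)
E
python3 m2.py; python3 -c "
import cv2,numpy as np
a=cv2.imread('pics/bm_top.png');b=cv2.imread('pics/bm_scene.png')
h=max(a.shape[0],b.shape[0]);f=lambda i:cv2.copyMakeBorder(i,0,h-i.shape[0],0,0,0)
cv2.imwrite('pics/bm.png',cv2.resize(np.hstack([f(a),f(b)]),None,fx=.85,fy=.85))"
```

```text
[0.60796975 0.22365131 0.1       ] [0.6058664  0.22432655 0.1       ]
stripe [array([0.57605609, 0.22813448, 0.144     ]), array([0.59721462, 0.22441458, 0.144     ])]
bottle top [ 0.5717  0.2279 -0.1679] 68.5391845703125
bottle top [ 0.5718  0.2279 -0.1802] 68.3148193359375
bottle scene [ 0.5725  0.2293 -0.1248] 81.125
bottle scene [0.5735 0.2277 0.0689] 93.304443359375
```

View pics/bm.png

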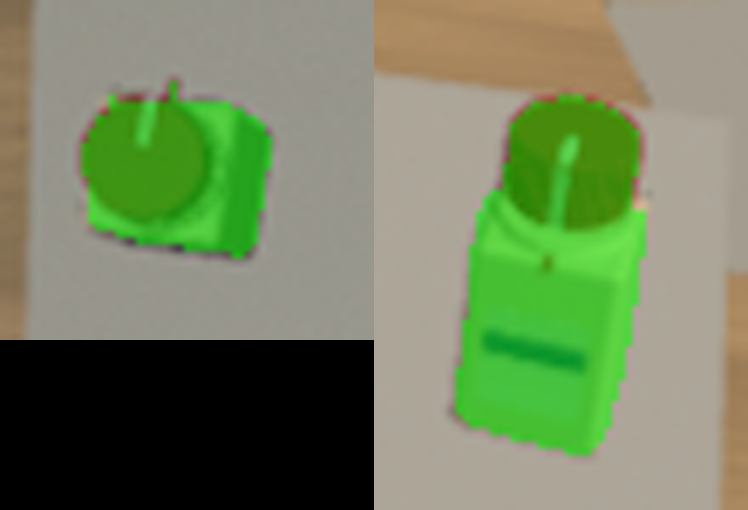

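Both cameras agree. Bottle: (0.572, 0.2285), yaw about -9°. Nest: (0.5365, -0.009), square axes at 54.4°. I'll grip across the bottle's y axis and move above it first.

```bash
cat > go.py <<'E'
# go.py x y z yaw_deg : shift (cm) and turn (deg) in tool axes for TCP target, tool pointing straight down
import sys
from cell import robot
import numpy as np
from scipy.spatial.transform import Rotation as Ro
o=robot.observe(); x,y,z,a=map(float,sys.argv[1:])
R=Ro.from_euler("xyz",o["tool_rot"]); T=Ro.from_euler("xyz",[np.pi,0,np.radians(a)])
print("t",round(o["time"],2),"pos",o["tool_pos"].round(4),"yaw",np.degrees(o["tool_rot"][2]).round(2),"q",o["qpos"].round(2),"F",o["contact_force"].round(1),"op",round(o["opening"],4))
print("shift",(R.inv().apply(np.array([x,y,z])-o["tool_pos"])*100).round(2),"turn",np.degrees((R.inv()*T).as_rotvec()).round(2))
E
python3 go.py .572 .2285 .20 171.1
```

```text
t 0.9 pos [0.1226 0.5105 0.2407] yaw 166.49 q [ 1.19  0.34  1.52  0.    1.28 -0.15] F [-0.8 -0.1 -0.2] op 0.0916
shift [-50.28 -16.92   4.07] turn [ 0.01 -0.   -4.61]
```

```bash
python3 -m creep '[[[-5,-1.7,0,0,0,-1,1],[-10,-3.4,0,0,0,-2,1],[-15,-5,0,0,0,-3,1],[-20,-6.7,0,0,0,-4.6,1],[-25,-8.4,0,0,0,-4.6,1],[-30,-10,0,0,0,-4.6,1],[-34.5,-11.6,0,0,0,-4.6,1],[-39,-13.1,0,0,0,-4.6,1]]]' 50
python3 go.py .572 .2285 .20 171.1
```

```text
time: 1.7
tool_pos: [0.4631, 0.2967, 0.2409]
tool_rot: [3.141, 0.0, 2.986]
contact_force: [0.2, 0.5, 0.5]
opening: 0.0921
t 1.7 pos [0.4631 0.2967 0.2409] yaw 171.08 q [ 0.43  0.39  1.45  0.    1.3  -0.98] F [0.2 0.5 0.5] op 0.0921
shift [-11.81  -5.05   4.09] turn [ 0.03  0.01 -0.02]
```

```bash
python3 -m creep '[[[-4,-1.7,0.5,0,0,0,1],[-8,-3.4,1.5,0,0,0,1],[-11,-4.7,3,0,0,0,1],[-11.8,-5.05,4.1,0,0,0,1],[-11.8,-5.05,4.1,0,0,0,1],[-11.8,-5.05,4.1,0,0,0,1]]]'
python3 go.py .572 .2285 .129 171.1
python3 - <<'E'
from h import *
im=robot.read_camera("top"); crop(im,150,150,290,250,5,"pics/t1.png")
im=robot.read_camera("scene"); crop(im,300,140,440,270,4.5,"pics/s1.png")
E
```

```text
time: 2.3
tool_pos: [0.571, 0.2292, 0.2]
tool_rot: [3.141, -0.001, 2.986]
contact_force: [-0.1, -0.2, 0.1]
opening: 0.0917
t 2.3 pos [0.571  0.2292 0.2   ] yaw 171.11 q [ 0.26  0.54  1.32  0.    1.28 -1.16] F [-0.1 -0.2  0.1] op 0.0917
shift [-0.11 -0.06  7.1 ] turn [ 0.03 -0.05  0.01]
```

View pics/s1.png

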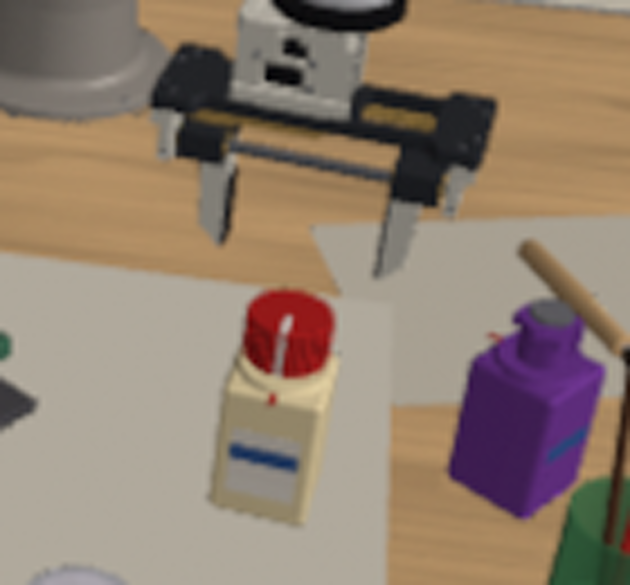

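The open fingers straddle the red cap, which sits centrally between them at crop (290,310). Going down to close on it.

```bash
python3 -m creep '[[[-0.1,-0.06,2,0,0,0,1],[-0.1,-0.06,4,0,0,0,1],[-0.1,-0.06,5.5,0,0,0,1],[-0.1,-0.06,6.6,0,0,0,1],[-0.1,-0.06,7.1,0,0,0,1],[-0.1,-0.06,7.1,0,0,0,1],[-0.1,-0.06,7.1,0,0,0,0.5],[-0.1,-0.06,7.1,0,0,0,0.3]]]' 10
python3 go.py .572 .2285 .129 171.1
```

```text
time: 3.2
tool_pos: [0.5726, 0.2292, 0.1309]
tool_rot: [3.14, 0.003, 2.988]
contact_force: [-0.5, -0.9, 0.2]
opening: 0.0801
t 3.2 pos [0.5726 0.2292 0.1309] yaw 171.18 q [ 0.26  0.6   1.41  0.    1.13 -1.16] F [-0.5 -0.9  0.2] op 0.0801
shift [ 0.05 -0.08  0.19] turn [0.11 0.16 0.08]
```

```bash
python3 -m creep '[[[0,-0.07,0.1,0,0,0,0.1],[0,-0.07,0.1,0,0,0,-0.1],[0,-0.07,0.1,0,0,0,-0.4],[0,-0.07,0.1,0,0,0,-0.7],[0,-0.07,0.1,0,0,0,-1],[0,-0.07,0.1,0,0,0,-1],[0,-0.07,0.1,0,0,0,-1]]]' 10
python3 go.py .572 .2285 .129 171.1
```

```text
time: 3.9
tool_pos: [0.5726, 0.2287, 0.1301]
tool_rot: [3.139, 0.003, 2.988]
contact_force: [-1.1, 1.3, 1.7]
opening: 0.054
t 3.9 pos [0.5726 0.2287 0.1301] yaw 171.18 q [ 0.26  0.6   1.41  0.    1.12 -1.16] F [-1.1  1.3  1.7] op 0.054
shift [ 0.06 -0.03  0.11] turn [0.13 0.18 0.08]
```

```bash
python3 -m creep '[[[0,0,0,0,0,0,-1],[0,0,0,0,0,0,-1],[0,0,-1,0,0,0,-1],[0,0,-3,0,0,0,-1],[0,0,-6,0,0,0,-1],[0,0,-9,0,0,0,-1],[0,0,-10.5,0,0,0,-1],[0,0,-10.5,0,0,0,-1]]]' 55
python3 go.py .5365 -.009 .235 144.4
python3 - <<'E'
from h import *
im=robot.read_camera("scene"); crop(im,300,110,440,270,3.6,"pics/s2.png")
E
```

```text
time: 4.7
tool_pos: [0.5729, 0.2285, 0.2375]
tool_rot: [3.138, 0.007, 2.988]
contact_force: [0.5, 0.1, -6.4]
opening: 0.0535
t 4.7 pos [0.5729 0.2285 0.2375] yaw 171.17 q [ 0.26  0.51  1.26  0.    1.36 -1.16] F [ 0.5  0.1 -6.4] op 0.0535
shift [ -0.04 -24.03   0.17] turn [ 0.27  0.32 26.77]
```

View pics/s2.png

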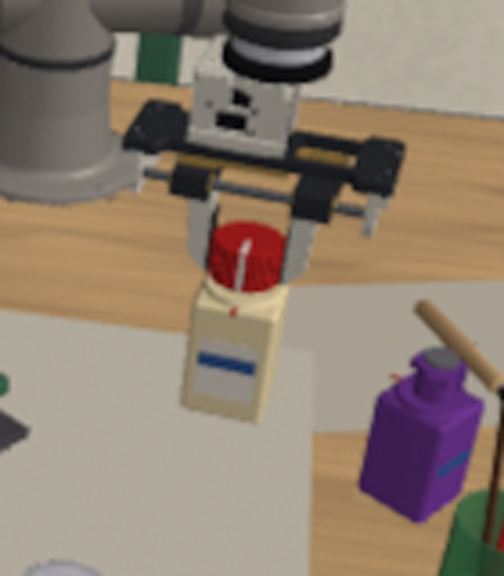

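The bottle hangs upright from the cap, clear of the table (scene crop (235,330)). Carrying it over to the stand.

```bash
python3 -m creep '[[[0,-1,0,0,0,2,-1],[0,-4,0,0,0,6,-1],[0,-8,0.1,0.1,0.1,11,-1],[0,-12,0.1,0.2,0.2,16,-1],[0,-16,0.1,0.3,0.3,21,-1],[0,-20,0.2,0.3,0.3,25,-1],[0,-23,0.2,0.3,0.3,26.8,-1],[0,-24,0.2,0.3,0.3,26.8,-1]]]'
python3 -m creep '[[[0,0,0,0,0,0,-1],[0,0,0,0,0,0,-1],[0,0,0,0,0,0,-1]]]'
python3 go.py .5365 -.009 .205 144.4
python3 - <<'E'
from h import *
im=robot.read_camera("scene"); np.save("im_scene2.npy",im); crop(im,220,110,360,270,3.6,"pics/s3.png")
im=robot.read_camera("top"); np.save("im_top2.npy",im);crop(im,230,170,350,270,5,"pics/t3.png")
E
```

```text
time: 5.55
tool_pos: [0.5336, -0.0123, 0.2313]
tool_rot: [-3.136, -0.004, 2.514]
contact_force: [-0.9, 0.2, -5.7]
opening: 0.0536
time: 5.85
tool_pos: [0.5334, -0.0113, 0.2308]
tool_rot: [-3.136, -0.005, 2.515]
contact_force: [-0.5, 0.4, -4.5]
opening: 0.0534
t 5.85 pos [ 0.5334 -0.0113  0.2308] yaw 144.11 q [-0.16  0.37  1.51 -0.    1.27 -1.11] F [-0.5  0.4 -4.5] op 0.0534
shift [-0.13  0.38  2.58] turn [-0.34 -0.31 -0.29]
```

View pics/s3.png

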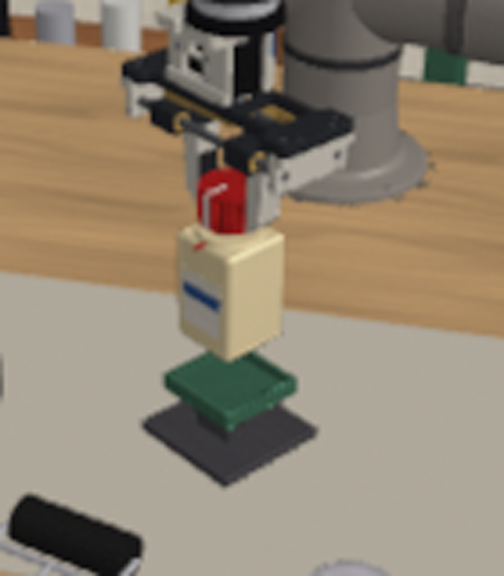

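View pics/t3.png

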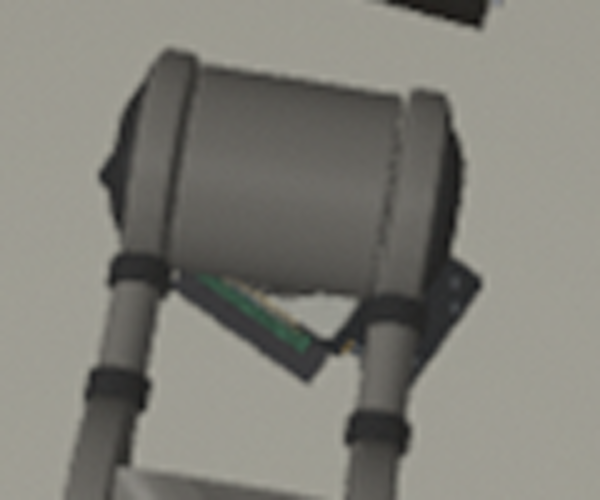

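```bash
python3 -m creep '[[[-0.1,0.2,0.8,-0.3,-0.3,-0.3,-1],[-0.1,0.4,1.6,-0.3,-0.3,-0.3,-1],[-0.1,0.4,2,-0.3,-0.3,-0.3,-1],[-0.1,0.4,2,-0.3,-0.3,-0.3,-1],[-0.1,0.4,2,-0.3,-0.3,-0.3,-1]]]'
python3 go.py .5365 -.009 .205 144.4
cat > m3.py <<'E'
from fit import *
im=robot.read_camera("scene"); np.save("im_scene3.npy",im); z=robot.observe()["tool_pos"][2]-.130
crop(im,240,120,340,270,3.9,"pics/s4.png")
ms=robot.masks_of("scene","bottle")
roi=(255,150,315,240)
B=None
for d in ms:
    ys,xs=np.where(d["mask"]); print(round(d["score"],2),xs.min(),xs.max(),ys.min(),ys.max(),d["mask"].sum())
    if 265<xs.mean()<305 and B is None: B=d["mask"]
np.save("B3.npy",B)
o=im.copy(); o[B]=o[B]//2+np.array([0,127,0],np.uint8); crop(o,240,120,340,270,3.9,"pics/s4m.png")
for zz in (z-.003,z,z+.003):
  x,f=fit(lambda x:[box(x,x[2],.064,zz,zz+.1)],[("scene",up(B,roi),roi)],[.5365,-.009,.95],[.01,.01,.1]); print(zz,x.round(4),f)
x,f=fit(lambda x:[box(x,x[2],.064,x[3],x[3]+.1)],[("scene",up(B,roi),roi)],[.5365,-.009,.95,z],[.01,.01,.1,.01]); print(x.round(4),f)
E
python3 m3.py; python3 -c "
import cv2,numpy as np
cv2.imwrite('pics/s4b.png',np.hstack([cv2.imread('pics/s4.png'),cv2.imread('pics/s4m.png')]))"
```

```text
time: 6.45
tool_pos: [0.5367, -0.0085, 0.211]
tool_rot: [-3.141, 0.0, 2.521]
contact_force: [0.4, -0.0, -4.6]
opening: 0.0535
t 6.45 pos [ 0.5367 -0.0085  0.211 ] yaw 144.45 q [-0.16  0.39  1.54 -0.    1.21 -1.11] F [ 0.4 -0.  -4.6] op 0.0535
shift [-0.01 -0.05  0.6 ] turn [-0.04  0.02  0.05]
0.95 400 433 206 254 1113
0.77 270 299 178 215 943
0.07823334333509141 [ 0.5319 -0.0094  0.8876] 158.0
0.08123334333509141 [ 0.5356 -0.009   0.7815] 162.19189453125
0.08423334333509142 [ 0.54   -0.008   0.7684] 168.03564453125
[ 0.4831 -0.0196  0.9566  0.0449] 114.4537353515625
```

View pics/s4b.png

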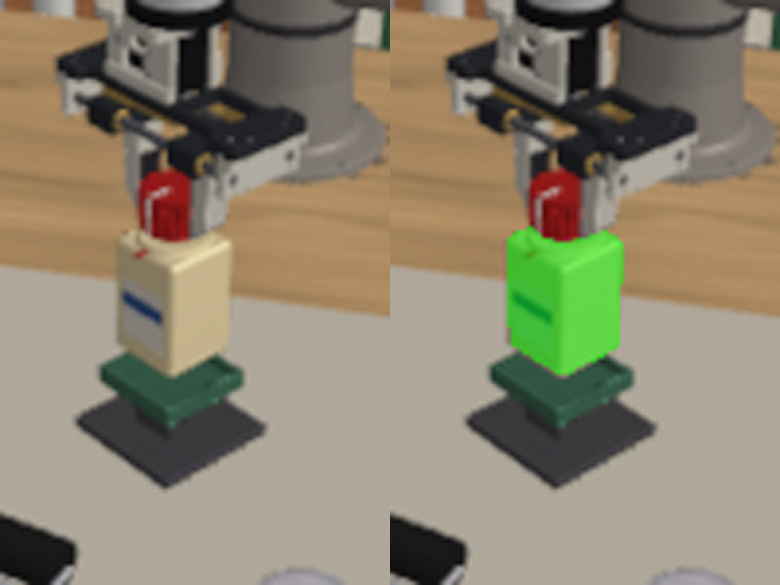

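Run:
```python
from h import *
from fit import box
c=lambda p:((np.array(p)-[240,120]+.5)*3.9-.5).round(0)
for yaw in (.75,.85,.95,1.05):
    pts=[c(proj("scene",p)) for p in box([.5365,-.009],yaw,.064,.081,.181)]
    b=sorted([p for p in pts[0::2]],key=lambda p:-p[1])
    print(yaw,"bottom",[p.tolist() for p in b[:3]],"top",[p.tolist() for p in pts[1::2]])
print("nest",[c(proj("scene",p)).tolist() for p in box([.5365,-.009],.95,.082,.052,.062)[1::2]])
```

```text
0.75 bottom [[158.0, 380.0], [229.0, 356.0], [117.0, 338.0]] top [[116.0, 229.0], [189.0, 208.0], [159.0, 268.0], [234.0, 246.0]]
0.85 bottom [[163.0, 380.0], [230.0, 353.0], [115.0, 341.0]] top [[115.0, 232.0], [183.0, 207.0], [165.0, 269.0], [235.0, 243.0]]
0.95 bottom [[169.0, 381.0], [230.0, 349.0], [115.0, 344.0]] top [[114.0, 235.0], [177.0, 207.0], [171.0, 269.0], [235.0, 239.0]]
1.05 bottom [[175.0, 381.0], [114.0, 348.0], [230.0, 346.0]] top [[114.0, 238.0], [172.0, 207.0], [178.0, 269.0], [235.0, 236.0]]
nest [[99.0, 364.0], [176.0, 326.0], [168.0, 411.0], [245.0, 370.0]]
```

Run:
```python
from h import *
im=np.load("im_scene3.npy"); crop(im,255,170,320,250,9,"pics/s5.png")
```

```text
(no output)
```

View pics/s5.png

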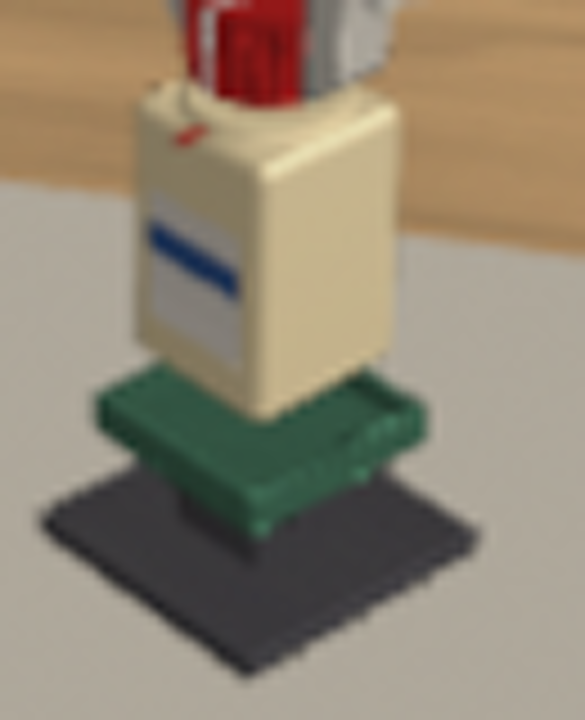

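The bottle (nose at crop (262,415)) is centred over the nest, and its faces are parallel to the nest's to within about 2°. I'll trim the yaw by 1° and lower it slowly.

```bash
python3 -m creep '[[[0,0,0.4,0,0,0.5,-1],[0,-0.05,0.8,0,0,1,-1],[0,-0.05,1.2,0,0,1,-1],[0,-0.05,1.6,0,0,1,-1],[0,-0.05,1.9,0,0,1,-1],[0,-0.05,2.1,0,0,1,-1],[0,-0.05,2.2,0,0,1,-1],[0,-0.05,2.2,0,0,1,-1]]]'
python3 go.py .5365 -.009 .182 143.4
```

```text
time: 7.35
tool_pos: [0.5366, -0.0091, 0.1893]
tool_rot: [-3.141, 0.001, 2.504]
contact_force: [0.3, -0.4, -5.0]
opening: 0.0533
t 7.35 pos [ 0.5366 -0.0091  0.1893] yaw 143.45 q [-0.16  0.41  1.57 -0.    1.16 -1.09] F [ 0.3 -0.4 -5. ] op 0.0533
shift [0.01 0.   0.73] turn [-0.02  0.06  0.05]
```

```bash
python3 -m creep '[[[0,0,0.15,0,0,0,-1],[0,0,0.3,0,0,0,-1],[0,0,0.45,0,0,0,-1],[0,0,0.55,0,0,0,-1],[0,0,0.6,0,0,0,-1],[0,0,0.6,0,0,0,-1]]]'
python3 go.py .5365 -.009 .182 143.4
python3 -m creep '[[[0,0,0.05,0,0,0,-1],[0,0,0.1,0,0,0,-1],[0,0,0.1,0,0,0,-1]]]'
python3 go.py .5365 -.009 .182 143.4
```

```text
time: 7.95
tool_pos: [0.5366, -0.0091, 0.1832]
tool_rot: [-3.141, 0.001, 2.504]
contact_force: [-0.4, 0.3, -5.4]
opening: 0.0535
t 7.95 pos [ 0.5366 -0.0091  0.1832] yaw 143.45 q [-0.16  0.42  1.58 -0.    1.15 -1.09] F [-0.4  0.3 -5.4] op 0.0535
shift [0.01 0.   0.12] turn [-0.02  0.05  0.05]
time: 8.25
tool_pos: [0.5365, -0.0091, 0.1821]
tool_rot: [-3.141, 0.001, 2.504]
contact_force: [-0.1, 0.2, -6.1]
opening: 0.0538
t 8.25 pos [ 0.5365 -0.0091  0.1821] yaw 143.45 q [-0.16  0.42  1.58 -0.    1.14 -1.09] F [-0.1  0.2 -6.1] op 0.0538
shift [0.   0.   0.01] turn [-0.02  0.05  0.05]
```

```bash
python3 -m creep '[[[0,0,0.05,0,0,0,-1],[0,0,0.1,0,0,0,-1],[0,0,0.1,0,0,0,-1]]]'
python3 -m creep '[[[0,0,0.05,0,0,0,-1],[0,0,0.1,0,0,0,-1],[0,0,0.1,0,0,0,-1]]]'
```

```text
time: 8.55
tool_pos: [0.5367, -0.0091, 0.1819]
tool_rot: [3.141, 0.002, 2.504]
contact_force: [-2.1, 0.8, 3.7]
opening: 0.0539
time: 8.85
tool_pos: [0.537, -0.0091, 0.1818]
tool_rot: [3.141, 0.003, 2.504]
contact_force: [-3.6, 0.0, 7.5]
opening: 0.0533
```

Contact came at TCP z = 0.182, which is the nest floor depth, so the bottle is seated. Now pressing the cap down.

```bash
python3 -m creep '[[[0,0,0.1,0,0,0,-1],[0,0,0.2,0,0,0,-1],[0,0,0.3,0,0,0,-1],[0,0,0.3,0,0,0,-1]]]' 60
python3 go.py .5365 -.009 .176 143.4
```

```text
time: 9.25
tool_pos: [0.5372, -0.0092, 0.1798]
tool_rot: [3.14, 0.004, 2.504]
contact_force: [-4.5, 0.6, 8.5]
opening: 0.0534
t 9.25 pos [ 0.5372 -0.0092  0.1798] yaw 143.45 q [-0.16  0.42  1.59 -0.    1.13 -1.09] F [-4.5  0.6  8.5] op 0.0534
shift [ 0.07 -0.03  0.38] turn [0.07 0.24 0.05]
```

```bash
python3 -m creep '[[[0.03,0,0.1,0,0.2,0,-1],[0.05,0,0.2,0,0.2,0,-1],[0.05,0,0.3,0,0.2,0,-1],[0.05,0,0.4,0,0.2,0,-1],[0.05,0,0.4,0,0.2,0,-1]]]'
python3 go.py .5365 -.009 .176 143.4
python3 - <<'E'
from h import *
im=robot.read_camera("scene"); np.save("im_scene4.npy",im); crop(im,250,160,325,250,6.6,"pics/s6.png")
E
```

```text
time: 9.75
tool_pos: [0.5371, -0.0091, 0.177]
tool_rot: [3.14, 0.002, 2.504]
contact_force: [-4.9, 0.9, 10.2]
opening: 0.0537
t 9.75 pos [ 0.5371 -0.0091  0.177 ] yaw 143.45 q [-0.16  0.42  1.59  0.    1.13 -1.09] F [-4.9  0.9 10.2] op 0.0537
shift [ 0.05 -0.03  0.1 ] turn [0.1  0.13 0.05]
```

View pics/s6.png

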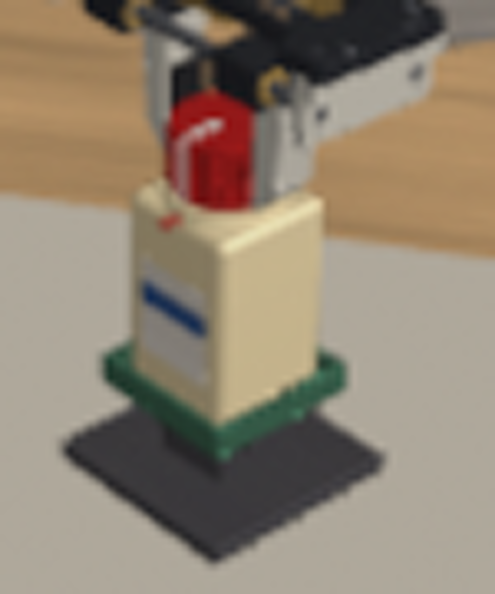

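The bottle sits squarely in the nest and the cap is down about 5 mm. Pressing 1 mm more, then twisting anticlockwise.

```bash
python3 -m creep '[[[0,0,0.15,0,0.1,0,-1],[0,0,0.22,0,0.1,0,-1],[0,0,0.22,0,0.1,0,-1]]]'
python3 go.py .5365 -.009 .176 143.4
```

```text
time: 10.1
tool_pos: [0.5374, -0.0092, 0.1763]
tool_rot: [3.139, 0.002, 2.504]
contact_force: [-4.1, 0.8, 11.1]
opening: 0.0532
t 10.1 pos [ 0.5374 -0.0092  0.1763] yaw 143.45 q [-0.16  0.42  1.59  0.    1.13 -1.09] F [-4.1  0.8 11.1] op 0.0532
shift [ 0.09 -0.03  0.03] turn [0.13 0.13 0.05]
```

```bash
python3 -m creep '[[[0,0,0.17,0,0.1,-4,-1],[0,0,0.17,0,0.1,-9,-1],[0,0,0.17,0,0.1,-14,-1],[0,0,0.17,0,0.1,-19,-1],[0,0,0.17,0,0.1,-24,-1],[0,0,0.17,0,0.1,-28,-1],[0,0,0.17,0,0.1,-30,-1],[0,0,0.17,0,0.1,-30,-1]]]'
python3 go.py .5368 -.009 .176 220
python3 - <<'E'
from cell import robot
print(robot.observe()["torque"])
E
```

```text
time: 10.9
tool_pos: [0.5383, -0.0091, 0.1763]
tool_rot: [3.14, 0.005, 3.028]
contact_force: [-2.0, 1.6, 10.7]
opening: 0.0533
t 10.9 pos [ 0.5383 -0.0091  0.1763] yaw 173.51 q [-0.16  0.42  1.59  0.    1.13 -1.62] F [-2.   1.6 10.7] op 0.0533
shift [ 0.15 -0.01  0.03] turn [-3.000e-02  3.000e-01 -4.648e+01]
[ 0.27039164  0.48562161 -0.00739439]
```

```bash
python3 -m creep '[[[0.05,0,0.17,0,0.2,-4,-1],[0.1,0,0.17,0,0.3,-9,-1],[0.1,0,0.17,0,0.3,-14,-1],[0.1,0,0.17,0,0.3,-19,-1],[0.1,0,0.17,0,0.3,-24,-1],[0.1,0,0.17,0,0.3,-28,-1],[0.1,0,0.17,0,0.3,-30,-1],[0.1,0,0.17,0,0.3,-30,-1]]]'
python3 go.py .5368 -.009 .176 220
python3 - <<'E'
from h import *
print(robot.observe()["torque"])
im=robot.read_camera("scene"); np.save("im_scene5.npy",im); crop(im,250,160,325,250,6.6,"pics/s7.png")
E
```

```text
time: 11.7
tool_pos: [0.5381, -0.0088, 0.1762]
tool_rot: [-3.141, 0.003, -2.73]
contact_force: [-3.2, 2.5, 10.2]
opening: 0.0534
t 11.7 pos [ 0.5381 -0.0088  0.1762] yaw -156.43 q [-0.16  0.42  1.59  0.    1.13 -2.14] F [-3.2  2.5 10.2] op 0.0534
shift [0.13 0.03 0.02] turn [ -0.07   0.16 -16.43]
[0.34394865 0.57526927 0.03775932]
```

View pics/s7.png

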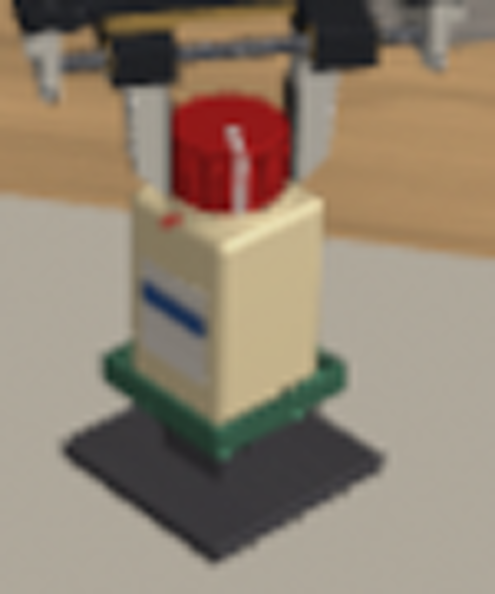

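The stripe has turned about 60° while the tick on the shoulder has stayed put. I'll add 4°, then lift straight up.

```bash
python3 -m creep '[[[0.05,0,0.17,0,0.15,-2,-1],[0.05,0,0.17,0,0.15,-4,-1],[0.05,0,0.15,0,0.15,-4,-1],[0.05,0,-0.1,0,0.15,-4,-1],[0.05,0,-0.4,0,0.15,-4,-1],[0.05,0,-0.8,0,0.15,-4,-1],[0.05,0,-0.8,0,0.15,-4,-1]]]'
python3 go.py .5370 -.009 .263 -152.4
```

```text
time: 12.45
tool_pos: [0.538, -0.009, 0.1848]
tool_rot: [-3.14, 0.001, -2.661]
contact_force: [-2.6, 0.2, 5.3]
opening: 0.0535
t 12.45 pos [ 0.538  -0.009   0.1848] yaw -152.46 q [-0.16  0.42  1.58 -0.    1.15 -2.21] F [-2.6  0.2  5.3] op 0.0535
shift [ 0.08  0.03 -7.82] turn [-0.1   0.07 -0.06]
```

```bash
python3 -m creep '[[[0,0,-0.4,0,0,0,-1],[0,0,-0.8,0,0,0,-1],[0,0,-1.2,0,0,0,-1],[0,0,-1.2,0,0,0,-1]]]'
python3 go.py .5370 -.009 .263 -152.4
python3 - <<'E'
from h import *
im=robot.read_camera("scene"); crop(im,250,150,325,240,6.6,"pics/s8.png")
E
```

```text
time: 12.85
tool_pos: [0.5381, -0.0091, 0.1973]
tool_rot: [-3.139, 0.002, -2.661]
contact_force: [-0.6, -0.5, -0.2]
opening: 0.0538
t 12.85 pos [ 0.5381 -0.0091  0.1973] yaw -152.46 q [-0.16  0.4   1.56 -0.    1.18 -2.21] F [-0.6 -0.5 -0.2] op 0.0538
shift [ 0.08  0.05 -6.57] turn [-0.13  0.09 -0.06]
```

View pics/s8.png

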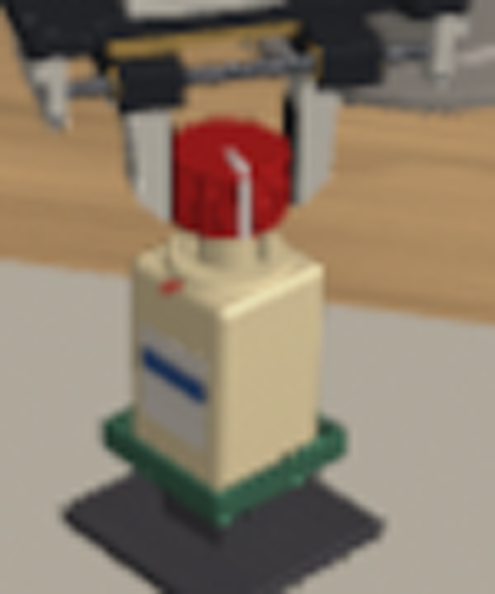

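The cap is coming off with no load (about 0 N) and the bottle is staying in the nest. Lifting the rest of the way.

```bash
python3 -m creep '[[[0,0,-0.6,-0.1,0.1,0,-1],[0,0,-1.8,-0.1,0.1,0,-1],[0,0,-3,-0.1,0.1,0,-1],[0,0,-4.2,-0.1,0.1,0,-1],[0,0,-5.4,-0.1,0.1,0,-1],[0,0,-6.2,-0.1,0.1,0,-1],[0,0,-6.5,-0.1,0.1,0,-1],[0,0,-6.5,-0.1,0.1,0,-1]]]'
python3 -m creep '[[[0,0,0,0,0,0,-1],[0,0,0,0,0,0,-1],[0,0,0,0,0,0,-1],[0,0,0,0,0,0,-1]]]'
python3 go.py .5375 -.009 .263 -152.4
python3 - <<'E'
from h import *
im=robot.read_camera("scene"); np.save("im_scene9.npy",im); crop(im,240,110,340,250,4.2,"pics/s9.png")
E
```

```text
time: 13.7
tool_pos: [0.538, -0.009, 0.2624]
tool_rot: [-3.141, 0.0, -2.661]
contact_force: [0.3, 1.0, -1.2]
opening: 0.0532
time: 14.1
tool_pos: [0.5379, -0.009, 0.2621]
tool_rot: [-3.141, -0.0, -2.661]
contact_force: [0.4, -0.2, -1.0]
opening: 0.0533
t 14.1 pos [ 0.5379 -0.009   0.2621] yaw -152.46 q [-0.16  0.35  1.45 -0.    1.34 -2.21] F [ 0.4 -0.2 -1. ] op 0.0533
shift [ 0.03  0.02 -0.09] turn [-0.03 -0.01 -0.06]
```

View pics/s9.png

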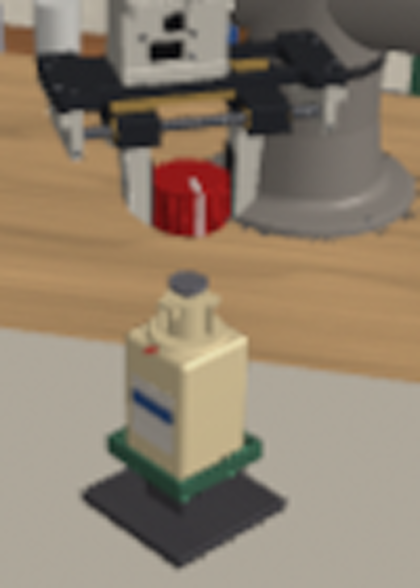

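The cap is held above the open neck; the seal shows at crop (188,282). One quick check of the cap height from the picture.

```bash
python3 - <<'E'
from fit import *
im=np.load("im_scene9.npy").astype(int)
a=im; m=(a[...,0]>1.8*a[...,1])&(a[...,0]>70)&(a[...,2]<1.2*a[...,1]+20)
roi=(268,140,305,172)
k=np.zeros_like(m);k[140:172,268:305]=m[140:172,268:305]
m=cv2.morphologyEx(k.astype(np.uint8),cv2.MORPH_CLOSE,np.ones((5,5)))
x,f=fit(lambda x:[cyl([.538,x[0]],.054,x[1],x[1]+.032)],[("scene",up(m,roi),roi)],[-.009,.244],[.005,.01]); print(x,f,m.sum())
E
python3 - <<'E'
from h import *
o=robot.observe();print(o["time"],abs(o["qvel"]).max(),o["tool_pos"],o["tool_rot"])
im=robot.read_camera("top"); cv2.imwrite("pics/tend.png",im[:,:,::-1])
E
```

```text
[-0.0081343   0.24403345] 34.843017578125 305
14.15 0.003914814163207421 [ 0.5379288  -0.00901437  0.26217908] [-3.14106243e+00 -6.62253221e-05 -2.66098026e+00]
```

View pics/tend.png

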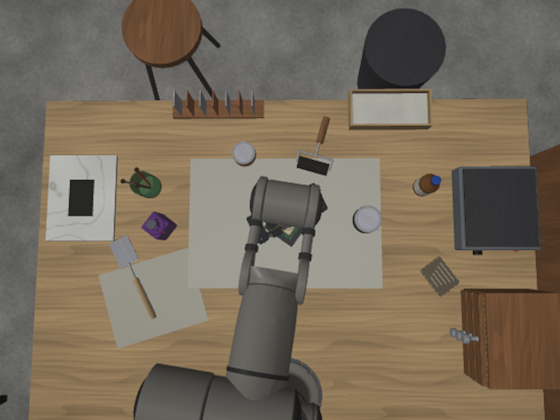

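The fitted rim height is 0.244 m against a seal top of about 0.195 m, so the gap is about 4.9 cm. The other things on the bench look unmoved. Handing in.

```bash
python3 -c "
from cell import robot
print(robot.hand_in())"
```

```text
the job is handed in; nothing more can be done
None
```

I picked up the cream bottle by its closed cap and lowered it into the green nest. I then pressed the cap down about 6 mm at 11 N, turned it 64° anticlockwise and lifted it straight off. The job was handed in at about 14 s of the 54 s allowed, with the cap still gripped.

- **Seating:** contact came at the height of the nest floor, and the scene picture shows the bottle sitting square in the stand. I set it down before pressing, so it was not dropped.
- **Cap:** it came away with no load. It is level to within 0.1° and still. A fit to the scene picture puts its rim at 0.244 m; I took the seal top as 0.195 m from the given dimensions, which leaves about 4.9 cm clear.
- **Bystanders:** the purple look-alike and the other things looked unmoved in the last top picture.
- **Disagreements:** the bottle yaw estimates differed by about 3° between cameras, and the nest allows up to 8°. The cap's fitted y was 1 mm off the tool's y. During the press and twist the tool drifted about 1.5 mm sideways, with a side force of up to 5 N. The arm hid the stand from the top camera at the end, so the final bottle check comes from the scene camera only.

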